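# Open the slide box and point out the slide that is not seated

## Robot

A 7-joint arm with a two-finger parallel gripper is mounted at the origin on a cart in front of the work surface, level with it; the furniture and walls round the work are solid. World frame = base frame: x ahead of the robot, y to its left, z up, the work surface at z = 0. Lengths are in m, angles in rad, forces in N, time in s.
With the tool pointing down it reaches from about 0.425 to 0.925 m from the base axis. Payload 6.8 kg.
Tool frame: the origin (TCP) lies on the front face of the gripper's body, between the roots of the fingers; the fingertips stand 73 mm ahead of it and the grasp point (between the pads) lies 54 mm ahead of it (env.nose_length is the distance from the TCP to the fingertips, in m); z points along the fingers, y is the direction in which the jaws open and shut (so a half turn about z gives the same grasp; the last joint's range is limited). The gripper opens to 85 mm and grips with 20 to 120 N. Pads are 22 mm wide; open, the fingers measure 114 mm over their backs; the gripper's body (76 mm by 85 mm) begins 54 mm behind the grasp point. The pads swing forward as they close: fully open they stand 13 mm farther back than shut.
Start: joints at [1.169, 0.477, 0.022, 1.555, -0.011, 1.109, -0.083], TCP at [0.195, -0.646, 0.304] pointing down, gripper open.
Joint ranges: [-2.96, 2.96], [-0.34, 2.1], [-1.41, 1.46], [0.24, 2.44], [-1.37, 4.51], [0.17, 1.92], [-2.96, 2.96]. Speed limits (rad/s): [2.39, 2.39, 3.14, 3.14, 3.14, 3.14, 3.14].

## Interface

Orientations are given as a unit quaternion [w, x, y, z].
In Python, from cell import env, kin, camera, calibration, job gives the robot as it stands. The module is installed in compiled form; this text tells all that it offers. Calls block until the motion is done:
- env.reach(position, orientation): joint-space move of the TCP to a pose.
- env.movel(position, velocity=0.15, rot=None, stop_force=None): straight line of the TCP; rot=None keeps the orientation; velocity is the mean speed in m/s. With stop_force (N) it stops when the force on the tool has changed by that much, and returns True; else False.
- env.goto_joints(angles): joint-space move.
- env.grip(opening, f_grip=None): finger opening in m; f_grip is the grip in N (None keeps the last); returns when the fingers have stopped.
- env.dwell(seconds).
- kin.inverse_kinematics(position, orientation): joint angles nearest the present ones, or None.
- env.get_state(): the state.
- camera(name): name is "scene" or "top" or "wrist"; returns (picture, depth): 400x640x3 uint8, blue, green, red; 400x640 float32, m along the optical axis (not along the pixel's ray), 0 where there is no reading.
- calibration(name): a dict with "fx", "fy", "cx", "cy" (pixels), "rvec" (rotation vector, rad) and "tvec" (3), from world to camera coordinates, as OpenCV has them. Camera axes: x right, y down, z forward; pixel columns grow to the right and rows downward; lengths in m; the calibration is good to about 2 mm. A picture is of the moment at which its call begins: read the wrist's pose just before it. calibration takes no time and is no camera call; for the wrist camera it gives the pose at the moment of the call.
A pose or a line that the arm cannot do raises env.PlanningError and nothing moves.
- job.job_done(): hands the job in, once; it reports no verdict.
The state is a dict: "time": time; "qpos": joint angles; "joint_velocities": joint speeds; "joint_torque": joint torques, N m; "tcp_pos": TCP position; "orientation": TCP orientation; "force": force on the tool from outside, world axes, zero at the start; "torque": the same for the moment, N m; "opening": finger opening in m.
Only numpy, scipy, OpenCV 4.12 (cv2) and the standard library are available. Lean on these libraries where they do the work, as an engineer would, in place of code of your own. Each camera call takes 0.05 s, during which the arm holds its last target.

## Task

The slide box will not shut because one slide is not down in its grooves, so its lid was left half open. With a fingertip or the outside of the fingers gently swing the lid fully back, then point at the slide that sticks up: from straight above, hold the fingertips still a finger's breadth over its raised end for three seconds, and finish there, still pointing. Touch none of the slides, grasp nothing, and leave the things lying around where they are.

Things in the scene. Friction and masses are not known exactly. Their poses are not given: they have to be found in the camera images.
- slide_box: slide box fixed to the worktop: blue lid, dark tray, 171 (x) x 94 (y) x 37 mm high when shut; origin: centre of underside. +y is its front, roughly towards the robot, where it opens; the lid hinges along x at y = -48, z = 26 mm (far side). Tray 26 mm high, walls 3 mm, lined with grey combs, top at z = 24 mm, in whose grooves slides stand on edge across the box.
- slide_box_lid (a joint): angle of the slide box's lid in rad: 0 shut, 1.57 upright, 1.92 fully back at its stop. Starts half open (0.8 to 1.2) and stays where it is left (stiff hinge, friction about 0.035 N m, no spring). The lid is a shallow upturned tray: 92 mm from hinge line to front edge, 172 mm long, 11 mm deep outside, its inner face 8 mm from the plane of its rim.
- lid_tab (a point): middle of the front (free) edge of the lid, on its small thumb tab, 93 mm from the hinge line; moves with the lid.
- raised_slide: the slide that sticks up: clear plastic, 76 x 26 x 2 mm, white frosted end, on edge across the box like the others, but only its far end is down; its front (frosted) end sits on top of the comb, so its top edge slopes up to 48 mm over the worktop. Axes level, parallel to the box's; origin under its middle, 5 mm over the worktop. It may be in any of six places along the box.
- raised_end (a point): point on the top edge of that slide, 10 mm in from its raised front end, about 47 mm above the worktop; axes parallel to the box's.
- slide_1: a slide that is properly down: 76 mm (y) by 26 mm high (z) by 2 mm thick (x), clear with a white frosted front end, on edge across the box, top edge 31 mm above the worktop; origin at the middle of its lower edge, 5 mm above the worktop. Neighbours stand 20 mm or more apart.
- slide_2: a slide that is properly down: 76 mm (y) by 26 mm high (z) by 2 mm thick (x), clear with a white frosted front end, on edge across the box, top edge 31 mm above the worktop; origin at the middle of its lower edge, 5 mm above the worktop. Neighbours stand 20 mm or more apart.
- slide_3: a slide that is properly down: 76 mm (y) by 26 mm high (z) by 2 mm thick (x), clear with a white frosted front end, on edge across the box, top edge 31 mm above the worktop; origin at the middle of its lower edge, 5 mm above the worktop. Neighbours stand 20 mm or more apart.
- slide_4: a slide that is properly down: 76 mm (y) by 26 mm high (z) by 2 mm thick (x), clear with a white frosted front end, on edge across the box, top edge 31 mm above the worktop; origin at the middle of its lower edge, 5 mm above the worktop. Neighbours stand 20 mm or more apart.
- slide_5: a slide that is properly down: 76 mm (y) by 26 mm high (z) by 2 mm thick (x), clear with a white frosted front end, on edge across the box, top edge 31 mm above the worktop; origin at the middle of its lower edge, 5 mm above the worktop. Neighbours stand 20 mm or more apart.
- forceps: steel forceps lying flat, 124 mm long, 15 mm wide, 10 mm high, beside the slide box; origin under the middle. Loose bystander.
- oil_bottle: small dark brown dropper bottle with a black cap, 28 mm across, 66 mm high, standing at the other end of the slide box; origin at the centre of its underside. Loose bystander.
- petri_dish: closed round dish, 60 mm across, 14 mm high; origin at the centre of its underside. Loose bystander.
- timer: white bench timer, 64 x 64 x 20 mm; origin at the centre of its underside. Loose bystander.
- tally: round grey hand counter, 62 x 53 x 25 mm, lying flat; origin under its middle. Loose bystander.
- student_scope: grey microscope to the right of the work, part of the room, fixed: about 0.24 x 0.16 m on the table and 0.43 m tall; origin under its middle. Go round or over it. On the other side an open room door stands about 0.2 m to the left of the robot's base axis: keep the elbow off it.

How it is judged:
On the way, in this order (a step that is already met when the one before it is completed fails the run):
1. the lid is swung fully back (value of joint slide_box_lid above 1.7 rad), for 0.2 s.
2. the fingertips dwell just above the raised end of the slide that sticks up (x of the grasp point in the frame of raised_end between -0.009 and 0.009 m and y of the grasp point in the frame of raised_end between -0.02 and 0.018 m and z of the grasp point in the frame of raised_end between 0.018 and 0.055 m and value of joint slide_box_lid above 1.7 rad), for 2 s.
At the end, for the whole second after the job is handed in: The lid rests beyond 1.7 rad (stop at 1.92). The gripper's grasp point (about 19 mm behind the tips) is over the raised end of the slide: within 9 mm along the box, 18 mm across it, 18 to 55 mm above the edge. Nothing is touched; loose things moved less than 20 mm (all of step 2 and velocity of joint slide_box_lid between -0.05 and 0.05 rad/s and not (distance of any of forceps, oil_bottle, petri_dish, timer, tally from where it was at the start of the episode above 0.02 m)).
It fails at once if a slide is touched (contact force between any of the fingers, the arm and slide_1 above 0.4 N or contact force between any of the fingers, the arm and slide_2 above 0.4 N or contact force between any of the fingers, the arm and slide_3 above 0.4 N or contact force between any of the fingers, the arm and slide_4 above 0.4 N or contact force between any of the fingers, the arm and slide_5 above 0.4 N or contact force between any of the fingers, the arm and raised_slide above 0.4 N).
It fails at once if the lid is pushed down on the slide that sticks up (value of joint slide_box_lid below 0.4 rad).
It fails at once if the lid is pinched or strained (more than 30 N) (contact force between the fingers and slide_box above 30 N).
It fails at once if a thing lying around is moved or lifted (more than 20 mm) (distance of any of forceps, oil_bottle, petri_dish, timer, tally from where it was at the start of the episode above 0.02 m).
It also fails if it takes over 48 s, if anything falls off the work surface, if the arm or the gripper's body presses on something with over 40 N, if the wrist force passes 120 N, or if a joint passes its speed limit or range.

## Working session

There is one attempt and no reset: what is moved stays moved. The work goes in short steps, each a Python script; the robot and the scene stay as the last script left them, time stands still between calls to the robot, and variables do not carry over. Pictures are saved under pics/ and viewed, and the job is handed in when it is done.

```bash
mkdir -p pics; cat > h.py <<'E'
import numpy as np, cv2
from cell import env, kin, camera, calibration, job
def cal(n):
    c=calibration(n); R=cv2.Rodrigues(np.array(c["rvec"],float))[0]; t=np.array(c["tvec"],float).ravel()
    return c,R,t
def unproj(n,depth,c=None):
    c,R,t=c or cal(n)
    v,u=np.mgrid[:depth.shape[0],:depth.shape[1]]
    P=np.stack([(u-c["cx"])/c["fx"]*depth,(v-c["cy"])/c["fy"]*depth,depth],-1)
    return (P-t)@R
def ray(n,u,v,z,c=None):
    c,R,t=c or cal(n)
    d=R.T@np.array([(u-c["cx"])/c["fx"],(v-c["cy"])/c["fy"],1]); o=-R.T@t
    return o+d*(z-o[2])/d[2]
E
python3 - <<'E'
from h import *
s=env.get_state();print(s)
for n in ["scene","top","wrist"]:
    c=cal(n); p,d=camera(n); cv2.imwrite(f"pics/{n}0.png",p); np.savez(f"{n}0.npz",p=p,d=d,R=c[1],t=c[2]); print(n,c, -c[1].T@c[2])
E
```

```text
{'time': 0.0, 'qpos': array([ 1.16892704,  0.477806  ,  0.0223474 ,  1.5564479 , -0.01149224,
        1.10930989, -0.08308911]), 'joint_velocities': array([-0.00171691,  0.00120274, -0.00104915,  0.00030695,  0.00114515,
        0.00094837,  0.00118837]), 'joint_torque': array([ 9.05449742e-04, -5.96457767e+01,  1.60835747e+00, -2.81205028e+01,
        1.24339038e-02,  9.33367264e-03,  4.18253933e-06]), 'tcp_pos': array([ 0.19531002, -0.64564472,  0.3029233 ]), 'orientation': array([-8.97725004e-04,  9.89229277e-01,  1.46371407e-01, -2.07523689e-04]), 'force': array([-0.20368607, -0.26408376,  0.17946442]), 'torque': array([ 0.08716586,  0.0060348 , -0.00019772]), 'opening': 0.08568205618506725}
scene ({'fx': 467.9597746342592, 'fy': 467.9597746342592, 'cx': 315.9888445352572, 'cy': 197.61830819863857, 'rvec': array([ 1.99468765, -0.95033678,  0.50847243]), 'tvec': array([-0.34568915,  0.26332242,  0.93483613])}, array([[ 0.62903847, -0.77737066,  0.00233731],
       [-0.43329222, -0.3531077 , -0.8292001 ],
       [ 0.64542115,  0.52058602, -0.55894698]]), array([-0.34568915,  0.2633
[... 262 characters left out ...]
,  1.65124765])}, array([[-0.0036911 , -0.99998349,  0.00440455],
       [-0.98488161,  0.00287245, -0.17320497],
       [ 0.17318946, -0.00497728, -0.98487595]]), array([-0.00183609,  0.50601575,  1.65124765])) [0.21238013 0.00492915 1.71392663]
wrist ({'fx': 309.5249885983243, 'fy': 309.5249885983243, 'cx': 319.6045671426391, 'cy': 198.76123359879668, 'rvec': array([-2.30017374,  1.70507522,  0.28609795]), 'tvec': array([-0.67348072, -0.04227852,  0.38117197])}, array([[ 0.2904987 , -0.95687419, -0.00151628],
       [-0.90496454, -0.27525353,  0.32446059],
       [-0.31088533, -0.0928832 , -0.945898  ]]), array([-0.67348072, -0.04227852,  0.38117197])) [ 0.27588549 -0.62066916  0.37324633]
```

View pics/scene0.png

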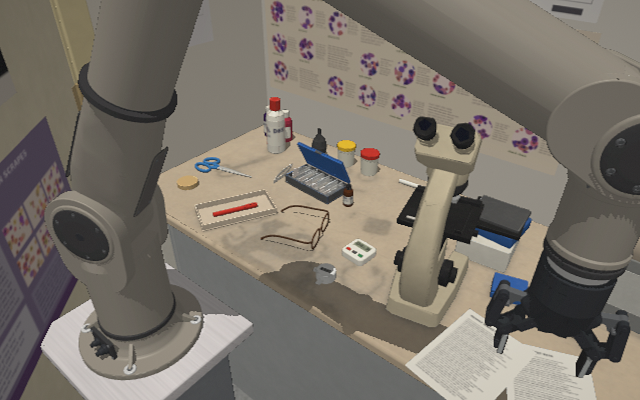

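View pics/top0.png

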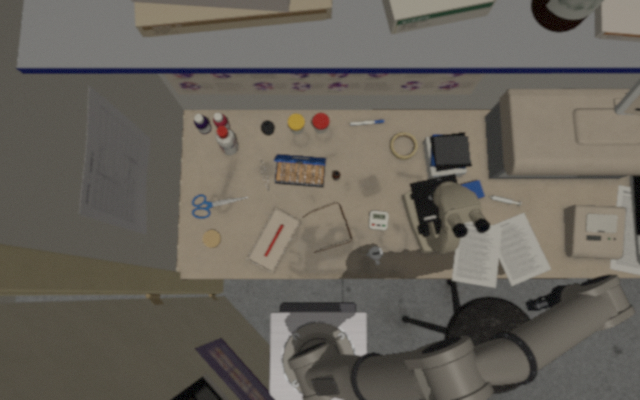

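```bash
python3 - <<'E'
import numpy as np,cv2
for n,(a,b,c,d) in {"scene":(100,330,180,460),"top":(60,260,220,480)}.items():
    p=cv2.imread(f"pics/{n}0.png"); q=p[a:b,c:d]; cv2.imwrite(f"pics/{n}0c.png",cv2.resize(q,None,fx=2.6,fy=2.6,interpolation=cv2.INTER_CUBIC))
E
```

```text
(no output)
```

View pics/scene0c.png

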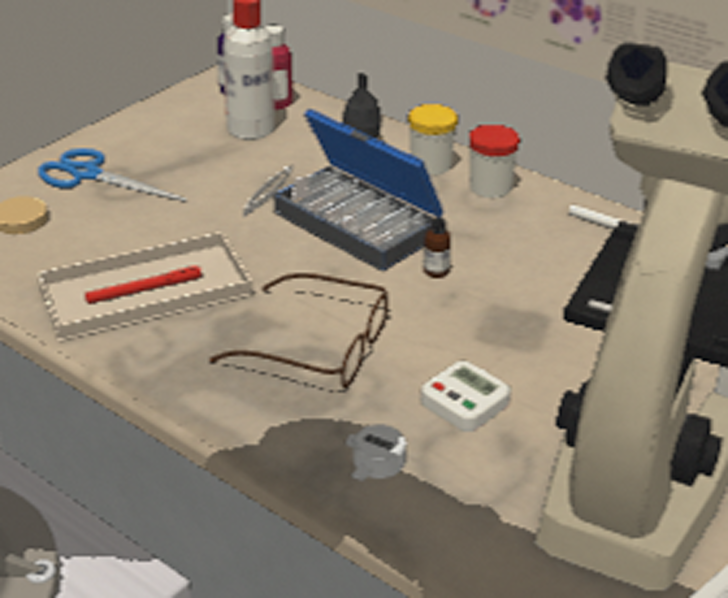

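View pics/top0c.png

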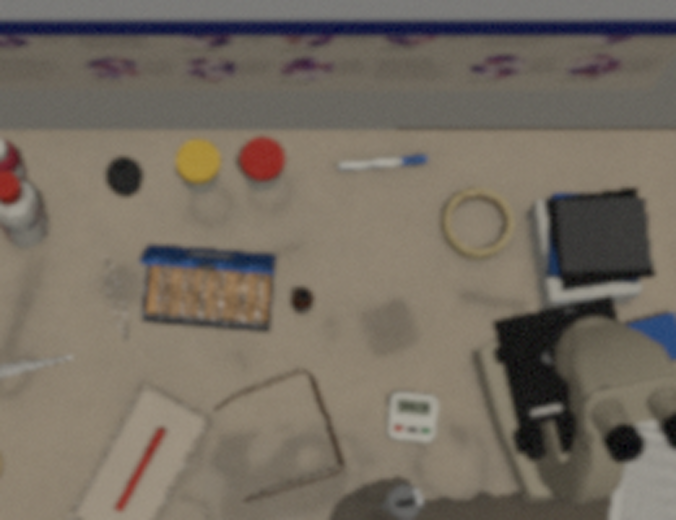

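```bash
python3 - <<'E'
from h import *
z=np.load("top0.npz");p=z["p"];d=z["d"];P=unproj("top",d)
for u,v in [(276,156),(325,160),(323,186),(275,181),(300,156),(300,170),(336,175),(268,170),(370,184),(378,220),(250,210),(310,70)]: print(u,v,P[v,u].round(3),p[v,u])
z=np.load("scene0.npz");p=z["p"];d=z["d"];P=unproj("scene",d)
for u,v in [(304,146),(349,166),(346,183),(302,160),(286,181),(334,201),(325,160),(348,197),(320,140),(280,172)]: print(u,v,P[v,u].round(3),p[v,u])
E
```

```text
276 156 [0.666 0.14  0.077] [73 59 56]
325 160 [ 0.652 -0.024  0.075] [83 75 74]
323 186 [ 0.574 -0.017  0.025] [81 91 99]
275 181 [0.592 0.147 0.023] [81 85 88]
300 156 [0.674 0.061 0.046] [74 67 67]
300 170 [0.631 0.062 0.022] [ 90 119 146]
336 175 [ 0.605 -0.061  0.055] [25 34 43]
268 170 [0.637 0.174 0.   ] [100 112 121]
370 184 [ 0.586 -0.182 -0.003] [ 94 108 116]
378 220 [ 0.456 -0.204  0.021] [150 162 165]
250 210 [0.495 0.234 0.002] [112 129 141]
310 70 [0.559 0.015 0.968] [64 27 24]
304 146 [0.638 0.116 0.113] [172 103  55]
349 166 [0.779 0.053 0.007] [124 137 140]
346 183 [0.696 0.004 0.004] [107 120 130]
302 160 [0.721 0.196 0.003] [145 170 187]
286 181 [0.587 0.145 0.008] [101  99  96]
334 201 [ 0.601 -0.023  0.002] [145 172 191]
325 160 [0.653 0.051 0.084] [87 55 31]
348 197 [ 0.6   -0.07   0.036] [143 154 158]
320 140 [0.772 0.164 0.065] [59 61 62]
280 172 [0.617 0.196 0.006] [120 130 136]
```

```bash
python3 - <<'E'
from h import *
for q in ([0,0,1,0],[0,1,0,0]):
  for pos in ([0.5,0.06,0.3],[0.62,0.06,0.15],[0.7,0.06,0.165],[0.45,0.06,0.45],[0.5,0.03,0.25]):
    r=kin.inverse_kinematics(np.array(pos),np.array(q,float)); print(q,pos,None if r is None else r.round(2))
for pos in ([0.195,-.646,.55],[0.12,-.45,.6],[.16,-.55,.6]):
    r=kin.inverse_kinematics(np.array(pos),env.get_state()["orientation"]); print(pos,None if r is None else r.round(2))
# scope geometry
for n in ["scene","top"]:
    z=np.load(n+"0.npz");P=unproj(n,z["d"]).reshape(-1,3);m=z["d"].ravel()>0
    m&=(P[:,0]>.25)&(P[:,0]<.65)&(P[:,1]<-.2)&(P[:,1]>-.55)&(P[:,2]>.05)&(P[:,2]<.5)
    Q=P[m]; print(n,Q.min(0),Q.max(0)); 
    for a,b in [(.05,.15),(.15,.3),(.3,.5)]:
        k=Q[(Q[:,2]>a)&(Q[:,2]<b)]; 
        if len(k): print(a,np.percentile(k,[2,98],axis=0).round(3).tolist())
    P=unproj(n,z["d"]).reshape(-1,3);m=(P[:,2]>.55)&(P[:,2]<1.1)&(P[:,1]>-.3)&(P[:,1]<.5)&(P[:,0]>.2)&(z["d"].ravel()>0)
    Q=P[m]; 
    if len(Q): print("high",np.percentile(Q,[1,50,99],axis=0).round(2).tolist())
E
```

```text
[0, 0, 1, 0] [0.5, 0.06, 0.3] [ 0.62  0.37 -1.04  1.91  0.36  1.07  0.99]
[0, 0, 1, 0] [0.62, 0.06, 0.15] [ 0.36  0.7  -0.78  1.76  0.6   0.93  0.89]
[0, 0, 1, 0] [0.7, 0.06, 0.165] [ 0.37  0.83 -0.87  1.55  0.68  1.09  0.91]
[0, 0, 1, 0] [0.45, 0.06, 0.45] [ 0.74  0.06 -1.03  1.8   0.06  1.31  1.27]
[0, 0, 1, 0] [0.5, 0.03, 0.25] [ 0.62  0.42 -0.99  1.97  0.43  0.97  0.99]
[0, 1, 0, 0] [0.5, 0.06, 0.3] [ 0.33  0.26 -0.66  1.93  0.19  1.01 -1.99]
[0, 1, 0, 0] [0.62, 0.06, 0.15] [ 0.1   0.6  -0.4   1.78  0.3   0.82 -2.02]
[0, 1, 0, 0] [0.7, 0.06, 0.165] [ 0.05  0.68 -0.34  1.57  0.26  0.93 -1.94]
[0, 1, 0, 0] [0.45, 0.06, 0.45] [ 0.52  0.04 -0.79  1.81  0.03  1.31 -1.85]
[0, 1, 0, 0] [0.5, 0.03, 0.25] [ 0.29  0.31 -0.56  1.99  0.21  0.9  -1.95]
[0.195, -0.646, 0.55] [ 1.15  0.38  0.05  1.17 -0.02  1.6  -0.08]
[0.12, -0.45, 0.6] [ 1.15 -0.02  0.03  1.54  0.    1.63 -0.1 ]
[0.16, -0.55, 0.6] [ 1.14  0.18  0.04  1.32 -0.01  1.64 -0.09]
scene [ 0.33258038 -0.50623515  0.05004567] [ 0.6498295  -0.28401479  0.43428184]
0.05 [[0.335, -0.497, 0.053], [0.645, -0.335, 0.146]]
0.15 [[0.338, -0.444, 0.156], [0.558, -0.302, 0.296]]
0.3 [[0.357, -0.44, 0.303], [0.449, -0.346, 0.431]]
top [ 0.3346514  -0.50880777  0.05000285] [ 0.6499426  -0.28701628  0.43561231]
0.05 [[0.346, -0.499, 0.053], [0.648, -0.325, 0.145]]
0.15 [[0.343, -0.423, 0.158], [0.569, -0.296, 0.282]]
0.3 [[0.362, -0.435, 0.312], [0.514, -0.334, 0.431]]
high [[0.22, -0.29, 0.57], [0.58, 0.38, 0.97], [0.67, 0.48, 1.02]]
```

```bash
python3 - <<'E'
from h import *
q=kin.inverse_kinematics(np.array([.12,-.45,.6]),env.get_state()["orientation"])
env.goto_joints(q); env.grip(0.0)
s=env.get_state();print(s["time"],s["tcp_pos"],s["opening"])
q[0]=-0.2; q[2]=0; env.goto_joints(q)
s=env.get_state();print(s["time"],s["tcp_pos"],s["orientation"],s["qpos"])
for pos in ([0.47,0.06,0.4],[0.45,0.05,0.45],[0.62,0.06,0.15],[0.7,0.06,0.165]):
    for Q in ([0,0,1,0],[0,1,0,0]):
        r=kin.inverse_kinematics(np.array(pos),np.array(Q,float)); print(Q,pos,None if r is None else r.round(2))
c=cal("wrist"); p,d=camera("wrist"); cv2.imwrite("pics/w1.png",p)
E
```

```text
2.275 [ 0.11999615 -0.44997728  0.60007199] 0.00012676160824160243
4.3917 [0.46386902 0.02916563 0.60008896] [-5.78390066e-05  6.72325251e-01  7.40255484e-01 -7.56028282e-04] [-1.98741869e-01 -2.02600251e-02  1.14028505e-03  1.53656477e+00
  8.29270112e-04  1.62657312e+00 -1.01451271e-01]
[0, 0, 1, 0] [0.47, 0.06, 0.4] [-0.24  0.06 -0.02  1.89  0.    1.19  1.31]
[0, 1, 0, 0] [0.47, 0.06, 0.4] [-0.21  0.06 -0.05  1.89  0.    1.19 -1.83]
[0, 0, 1, 0] [0.45, 0.05, 0.45] [-0.24 -0.01 -0.01  1.85 -0.    1.3   1.32]
[0, 1, 0, 0] [0.45, 0.05, 0.45] [-0.19 -0.01 -0.06  1.85 -0.    1.3  -1.82]
[0, 0, 1, 0] [0.62, 0.06, 0.15] [-0.18  0.57 -0.02  1.8   0.02  0.77  1.36]
[0, 1, 0, 0] [0.62, 0.06, 0.15] [-0.23  0.57  0.05  1.81 -0.04  0.77 -1.74]
[0, 0, 1, 0] [0.7, 0.06, 0.165] [-0.16  0.66 -0.03  1.59  0.02  0.9   1.38]
[0, 1, 0, 0] [0.7, 0.06, 0.165] [-0.23  0.66  0.08  1.59 -0.06  0.89 -1.7 ]
```

View pics/w1.png

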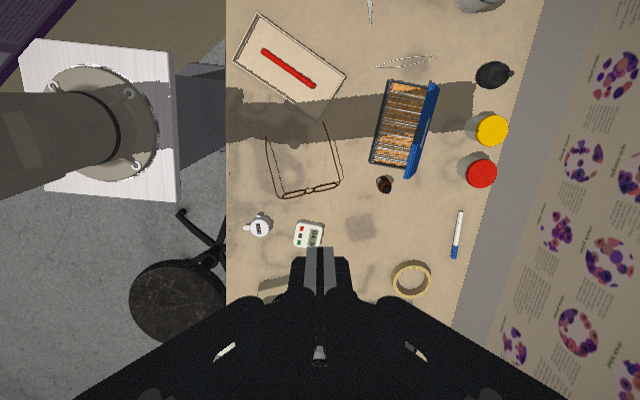

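```bash
python3 - <<'E'
from h import *
env.reach(np.array([.50,.06,.33]),np.array([0,0,1.,0]))
s=env.get_state();print(s["time"],s["tcp_pos"],s["orientation"],s["qpos"].round(2))
c=cal("wrist"); p,d=camera("wrist"); cv2.imwrite("pics/w2.png",p); np.savez("w2.npz",p=p,d=d,R=c[1],t=c[2],c=[c[0][k] for k in("fx","fy","cx","cy")])
E
```

```text
5.725 [0.50052115 0.05978452 0.33073348] [6.40325846e-04 8.33004460e-04 9.99999441e-01 1.21388969e-04] [-0.22  0.17 -0.02  1.92  0.    1.05  1.32]
```

View pics/w2.png

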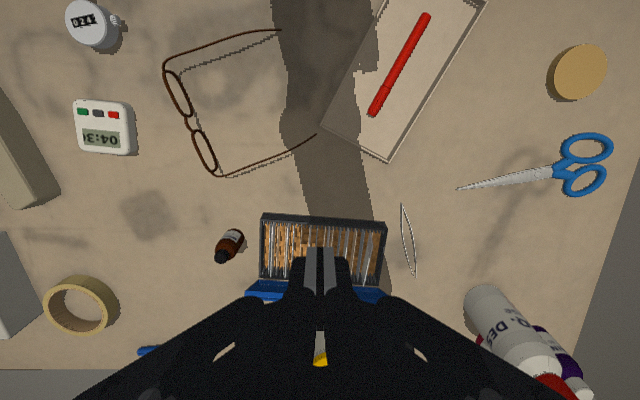

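```bash
python3 - <<'E'
from h import *
env.movel(np.array([.575,.06,.30]))
s=env.get_state();print(s["time"],s["tcp_pos"],s["orientation"],s["qpos"].round(2))
c=cal("wrist"); p,d=camera("wrist"); cv2.imwrite("pics/w3.png",p); np.savez("w3.npz",p=p,d=d,R=c[1],t=c[2],c=[c[0][k] for k in("fx","fy","cx","cy")])
cv2.imwrite("pics/w3c.png",cv2.resize(p[110:260,220:420],None,fx=3.9,fy=3.9,interpolation=cv2.INTER_CUBIC))
E
```

```text
6.4667 [0.57460576 0.06000599 0.30013382] [-2.20216330e-04  3.89571086e-05  9.99999975e-01 -1.58480290e-05] [-0.21  0.32 -0.    1.8   0.    1.02  1.36]
```

View pics/w3.png

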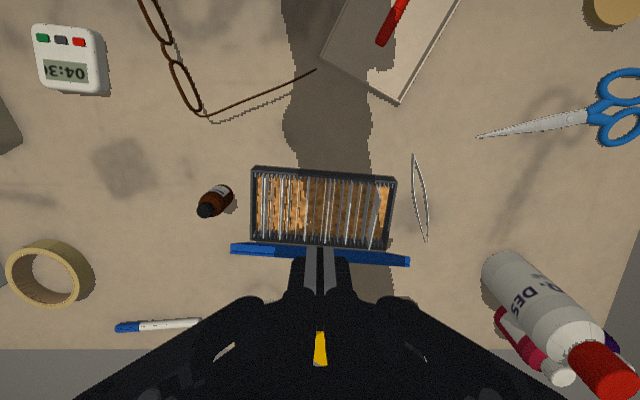

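View pics/w3c.png

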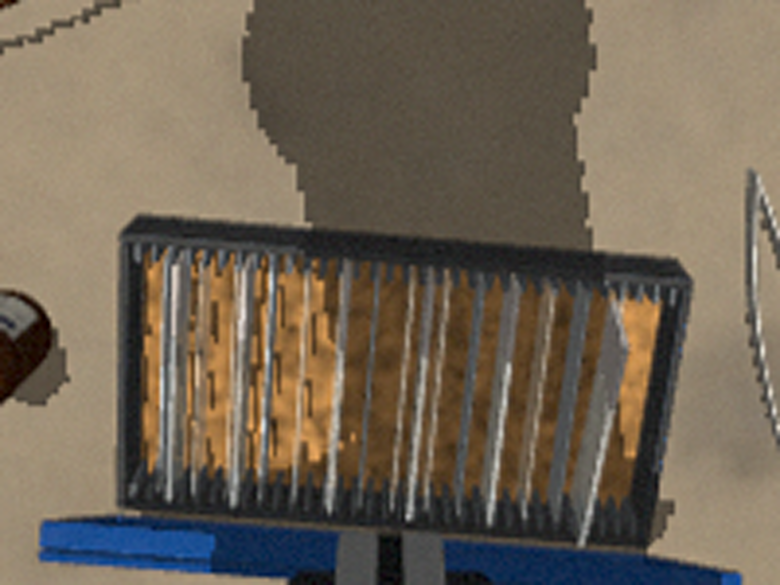

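```bash
python3 - <<'E'
from h import *
z=np.load("w3.npz");k=z["c"];C=(dict(fx=k[0],fy=k[1],cx=k[2],cy=k[3]),z["R"],z["t"])
f=lambda a,b,h:ray("wrist",220+a/3.9-.4,110+b/3.9-.4,h,C)
FL=f(122,237,.026);FR=f(690,283,.026)
for a,b,h in [(135,217,.026),(122,237,.026),(688,262,.026),(690,283,.026),(118,505,.026),(650,550,.026)]: print(a,b,f(a,b,h).round(4))
print("tip",f(628,345,.048).round(4), "far top",f(582,545,.031).round(4))
P=unproj("wrist",z["d"],C)
for u,v in [(235,249),(400,261),(280,248),(380,257),(320,170),(254,170),(393,181),(380,200),(256,166)]: print(u,v,P[v,u].round(3),z["p"][v,u])
# lid blue mask
hsv=cv2.cvtColor(z["p"],cv2.COLOR_BGR2HSV); m=(hsv[...,0]>98)&(hsv[...,0]<125)&(hsv[...,1]>140)
m[:235]=0;m[275:]=0;m[:,:225]=0;m[:,415:]=0
Q=P[m]; Q=Q[(Q[:,2]>.02)&(Q[:,2]<.15)]; print(len(Q),np.percentile(Q,[1,50,99],axis=0).round(4))
A=np.c_[Q[:,1],Q[:,2],np.ones(len(Q))];co=np.linalg.lstsq(A,Q[:,0],rcond=None)[0];print("x = a y + b z + c",co)
E
```

```text
135 217 [ 0.5694 -0.0132  0.026 ]
122 237 [ 0.5753 -0.0174  0.026 ]
688 262 [0.5827 0.1487 0.026 ]
690 283 [0.5892 0.1498 0.026 ]
118 505 [ 0.6621 -0.0249  0.026 ]
650 550 [0.6779 0.1443 0.026 ]
tip [0.6011 0.1281 0.048 ] far top [0.6734 0.1215 0.031 ]
235 249 [ 0.63  -0.018  0.111] [149  79  33]
400 261 [0.643 0.138 0.11 ] [76 40  8]
280 248 [0.63  0.024 0.11 ] [77 38 14]
380 257 [0.64  0.119 0.109] [77 41  7]
320 170 [0.581 0.061 0.002] [44 50 56]
254 170 [ 0.575 -0.014  0.026] [62 67 64]
393 181 [0.588 0.146 0.026] [76 73 72]
380 200 [0.603 0.127 0.049] [96 96 95]
256 166 [ 0.574 -0.015  0.01 ] [42 38 40]
1694 [[ 0.6262 -0.0221  0.0294]
 [ 0.6367  0.0443  0.1105]
 [ 0.6781  0.1444  0.1135]]
x = a y + b z + c [ 0.08277381 -0.44880704  0.68062102]
```

```bash
cat >> h.py <<'E'
YAW=np.arctan(0.083); C0=np.array([.629,.0623]); XB=np.array([np.sin(YAW),np.cos(YAW)]); YB=np.array([-np.cos(YAW),np.sin(YAW)])
def W(x,y,z): return np.array([*(C0+x*XB+y*YB),z])
Rt=np.array([[*YB,0],[*XB,0],[0,0,-1]]).T
from scipy.spatial.transform import Rotation as Ro
QT=np.roll(Ro.from_matrix(Rt).as_quat(),1)
E
python3 - <<'E'
from h import *
print(QT, np.linalg.det(Rt))
env.movel(W(0,.035,.2),rot=QT)
env.movel(W(0,.03,.161))
s=env.get_state();print(s["time"],s["tcp_pos"],s["force"])
r=env.movel(W(0,-.071,.161),velocity=.06,stop_force=6)
s=env.get_state();print(r,s["time"],s["tcp_pos"],s["force"], (s["tcp_pos"][:2]-C0)@YB)
E
```

```text
[0.         0.04139326 0.99914293 0.        ] 1.0
7.7583 [0.59912622 0.064708   0.16141179] [0.25951093 0.14722731 0.50093451]
True 9.1667 [0.6913758  0.0570574  0.15981411] [-1.00818402  0.10231708  0.07596302] -0.06259569144383378
```

```bash
python3 - <<'E'
from h import *
s=env.get_state();print(s["force"],s["time"])
p,d=camera("scene"); cv2.imwrite("pics/s4.png",cv2.resize(p[110:230,240:400],None,fx=4.5,fy=4.5,interpolation=cv2.INTER_CUBIC))
c=cal("wrist"); p,d=camera("wrist"); cv2.imwrite("pics/w4.png",p)
E
```

```text
[-1.00818402  0.10231708  0.07596302] 9.1667
```

View pics/s4.png

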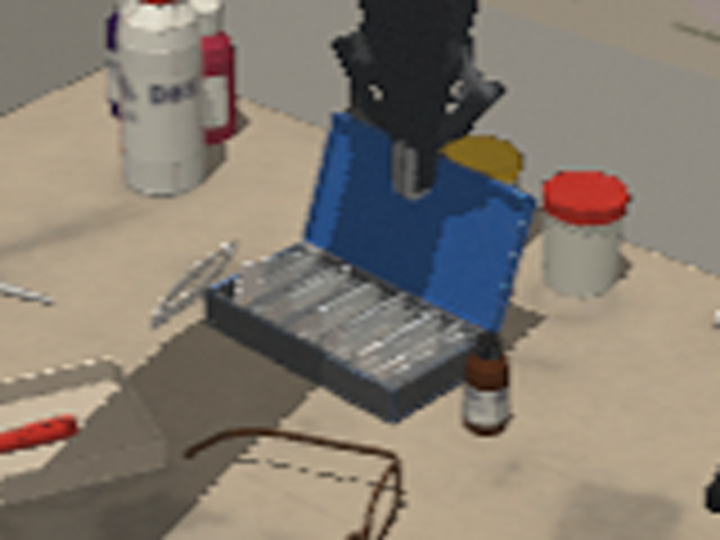

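View pics/w4.png

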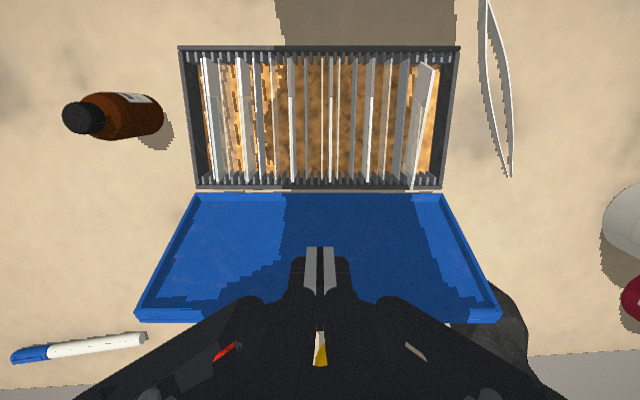

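```bash
python3 - <<'E'
from h import *
env.movel(W(0,-.03,.161),velocity=.06)
env.movel(W(0.02,-.03,.24))
s=env.get_state();print(s["time"],s["tcp_pos"],s["force"])
env.movel(W(0.0632,-.045,.24)); env.dwell(.2)
s=env.get_state()
c=cal("wrist"); p,d=camera("wrist"); cv2.imwrite("pics/w5.png",p); np.savez("w5.npz",p=p,d=d,R=c[1],t=c[2],c=[c[0][k] for k in("fx","fy","cx","cy")])
P=unproj("wrist",d,c)
hsv=cv2.cvtColor(p,cv2.COLOR_BGR2HSV); m=(hsv[...,0]>98)&(hsv[...,0]<125)&(hsv[...,1]>140)
Q=P[m]; B=np.c_[(Q[:,:2]-C0)@XB,(Q[:,:2]-C0)@YB,Q[:,2]]
B=B[(abs(B[:,0])<.075)&(B[:,2]>.04)&(B[:,2]<.095)&(B[:,1]<-.04)&(B[:,1]>-.11)]
co=np.polyfit(B[:,2],B[:,1],1);print(len(B),co,"angle",np.pi/2-np.arctan(co[0]))
# raised points
m=(P[...,2]>.036)&(P[...,2]<.055)
Bx=(P[...,:2]-C0)@XB;By=(P[...,:2]-C0)@YB; m&=(By>-.03)&(By<.05)&(abs(Bx)<.085)
print(m.sum()); 
for v,u in np.argwhere(m)[::max(1,m.sum()//25)]: print(u,v,Bx[v,u].round(4),By[v,u].round(4),P[v,u,2].round(4))
E
```

```text
10.65 [0.66012448 0.07938262 0.23919776] [ 0.38237794 -0.33765825 -0.5984942 ]
8326 [-0.36374587 -0.04076539] angle 1.919664046071837
171
319 96 0.0617 0.0366 0.0366
321 98 0.0634 0.0351 0.0408
321 100 0.0634 0.0336 0.0467
321 102 0.0634 0.0321 0.05
321 104 0.0634 0.0306 0.0493
321 106 0.0634 0.029 0.0481
321 108 0.0634 0.0274 0.0472
321 110 0.0634 0.0258 0.047
321 112 0.0634 0.0242 0.047
321 114 0.0634 0.0226 0.0459
321 116 0.0634 0.021 0.0459
321 118 0.0634 0.0193 0.0456
321 120 0.0634 0.0177 0.045
321 122 0.0634 0.016 0.0444
321 124 0.0634 0.0143 0.044
321 126 0.0634 0.0127 0.0445
321 128 0.0634 0.0109 0.043
321 130 0.0634 0.0092 0.0427
321 132 0.0634 0.0075 0.0418
321 134 0.0634 0.0058 0.0424
321 136 0.0634 0.0038 0.04
321 138 0.0634 0.0021 0.0398
321 140 0.0634 0.0004 0.0401
321 142 0.0634 -0.0014 0.0393
320 145 0.0626 -0.0039 0.04
320 148 0.0626 -0.0066 0.0395
320 151 0.0626 -0.0095 0.038
320 154 0.0626 -0.0124 0.0369
319 158 0.0617 -0.0157 0.0381
```

View pics/w5.png

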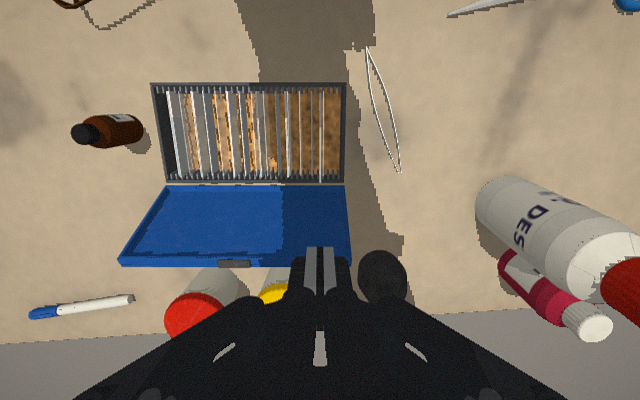

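```bash
python3 - <<'E'
from h import *
env.movel(W(.063,.025,.24)); env.movel(W(.063,.025,.138),velocity=.06)
env.dwell(3.3)
s=env.get_state();print(s["time"],s["tcp_pos"],W(.063,.025,.138),s["orientation"],s["opening"],s["force"],abs(s["joint_velocities"]).max())
c=cal("wrist"); p,d=camera("wrist"); cv2.imwrite("pics/w6.png",p)
P=unproj("wrist",d,c)
hsv=cv2.cvtColor(p,cv2.COLOR_BGR2HSV); m=(hsv[...,0]>98)&(hsv[...,0]<125)&(hsv[...,1]>140)
Q=P[m]; B=np.c_[(Q[:,:2]-C0)@XB,(Q[:,:2]-C0)@YB,Q[:,2]]
B=B[(abs(B[:,0])<.075)&(B[:,2]>.04)&(B[:,2]<.095)&(B[:,1]<-.04)&(B[:,1]>-.11)];print(len(B))
if len(B)>50: print(np.pi/2-np.arctan(np.polyfit(B[:,2],B[:,1],1)[0]))
p,d=camera("scene"); cv2.imwrite("pics/s6.png",cv2.resize(p[110:230,240:400],None,fx=4.5,fy=4.5,interpolation=cv2.INTER_CUBIC))
E
```

```text
17.125 [0.60928614 0.12715394 0.13799067] [0.60929675 0.127152   0.138     ] [-2.30299381e-03  4.14725414e-02  9.99136943e-01 -3.04738991e-04] 0.000139370547031456 [ 0.63340965 -0.02689606 -0.41929196] 0.001036016339083689
1063
1.9140683291587246
```

View pics/w6.png

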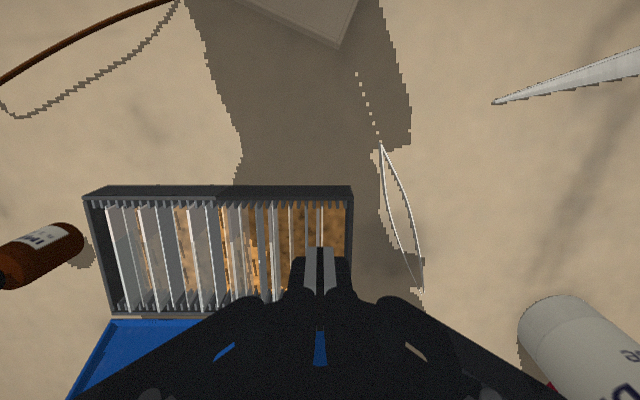

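View pics/s6.png

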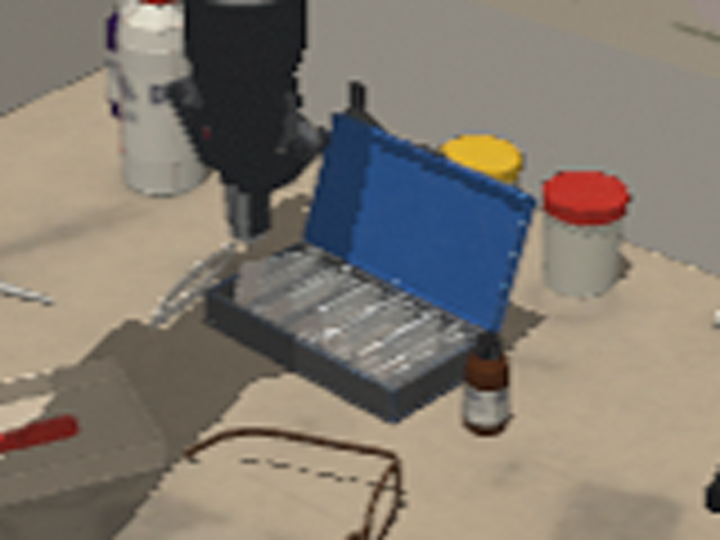

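```bash
python3 -c "
from h import *
job.job_done(); s=env.get_state(); print(s['time'],s['tcp_pos'])"
```

```text
the job is handed in; nothing more can be done
the job is handed in; nothing more can be done
```

I swung the lid fully back with the closed fingers. They then stopped over the raised slide, which is the end one on the robot's left, and held there for 3.3 s. I handed the job in still pointing; it gives no verdict, so the figures below are my own.

- **Lid:** depth measurements gave 1.92 rad after the push and 1.91 rad while pointing, so it is at its stop. The push ended at its 6 N force limit.
- **Pointing:** the slide stands at x = 63 mm in the box frame, the same in two views. I estimated its raised end at about y = 25 mm, 47 mm high. The grasp point was over that within about 1 mm, roughly 37 mm above the edge, with the tips about 18 mm above it. The arm was still.
- **Surroundings:** I felt no contact force while pointing. In the last pictures the forceps and bottle look unmoved; I did not measure any of the loose things.
- **Time:** about 17 s on the robot's clock when handed in. No check failed or disagreed.

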